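Clear the reaction foot off the dock's switch and turn the charger on

TASK

Someone left the grey steel reaction foot lying across the charging dock's green rocker switch. Lift it off and set it down flat, the same way up, in the blue tray without dropping it; then press the raised end of the green rocker, the end farther from the robot, fully down to turn the dock on. Leave the yellow battery pack sitting in the dock.

Things in the scene. Friction and masses are not known exactly. Their poses are not given: they have to be found in the camera images.
- foot: Grey steel reaction foot, 0.6 kg, laid on the dock's guard rails 75 mm up. Origin: centre of the middle bar's underside; x along its length, z up. Bar 26 mm wide (y), 20 high, bare from x -36 to +38: grip it here, fingers closing along y; balance within 8 mm of origin. Ring at -x end (56 across, 22 high) reaches x -92; block at +x end (44 wide, 36 high) reaches x +68. Undersides level.
- tray: Shallow open blue tray, fixed. Origin: centre of its underside, on the worktop; z up, x along its length. Outside 250 mm (x) by 160 (y) by 22 high; walls and floor 4 mm thick. The foot fits along the tray's length, either end first.
- rocker_raised_end (a point): Where to press straight down: white bar on the raised end of the dock's green rocker (62 x 30 mm, fixed dock), on its upper face 22 mm from the pivot; x points from pivot to this end. 61 mm above the worktop when off, 48 at the hard stop when on; takes 2.5 N, stays where left. Guard rails 75 mm high, 14 thick, 100 wide cross its line: faces 30 mm beyond this point, 70 mm behind. Deck 40 mm high.
- battery: Yellow battery pack, 110 mm (x) by 70 (y) by 60 high, 0.7 kg, seated in the dock's pocket, its centre 140 mm to the side of the rocker, its top 80 mm above the worktop. Origin: centre of its underside. Leave it. A brass adaptor (34 across, 40 high) stands beyond the dock, a hex key (75 long, 10 high) lies beyond the tray: not needed.
Not all that is in view belongs to the job. There is more than one size of the foot; the one meant has the size given above.

How it is judged:
By the outcome, as a careful person would: the job done as asked, in the order asked, and still so for the second after the job is handed in, with the robot touching nothing.
It also fails if it takes over 53 s, if anything falls off the work surface, if the arm or the gripper's body presses on something with over 40 N, if the wrist force passes 120 N, or if a joint passes its speed limit or range.

ROBOT

A 6-joint arm with a two-finger parallel gripper is mounted at the origin on the work surface. World frame = base frame: x ahead of the robot, y to its left, z up, the work surface at z = 0. Lengths are in m, angles in rad, forces in N, time in s.
With the tool pointing down it reaches from about 0.25 to 0.725 m from the base axis. Payload 9.7 kg.
Tool frame: the origin (TCP) lies at the very end of the fingers, on their centre line; the grasp point (between the pads) lies 19 mm behind it; z points along the fingers, y is the line along which they close (so a half turn about z gives the same grasp; the last joint's range is limited). The gripper opens to 85 mm and grips with 20 to 120 N. Pads are 22 mm wide; open, the fingers measure 114 mm over their backs; the gripper's body (76 mm by 85 mm) begins 54 mm behind the grasp point. The pads swing forward as they close: fully open they stand 13 mm farther back than shut.
Start: joints at [1.339, 0.087, 0.176, 1.66, 0, 1.571], TCP at [0.126, 0.535, 0.231] pointing down, gripper open.
Joint ranges: [-3.13, 3.13], [-0.85, 1.81], [-1.15, 1.24], [-2.2, 2.28], [-1.44, 1.52], [-3.14, 3.14]. Speed limits (rad/s): [2.22, 2.22, 2.57, 3.14, 3.14, 3.14].

INTERFACE

Orientations are given as a unit quaternion [w, x, y, z].
In Python, from workcell import env gives the robot as it stands.
- The arm moves only by the shell command python3 -m inch 'ROWS' [OPENING] [FORCE]. ROWS is a JSON object of lists of equal length, an entry for each row: "translation": the shift along the tool's x, y, z in mm, a list of three; "dr": the turn, a rotation vector about the tool's x, y, z in degrees, a list of three. A call has 1 to 20 rows; each row shifts and turns the commanded pose from where the row before left it, along the tool's axes as they then stand; what a row does not reach is not made up. A row lasts 1/8 s, in which the tool goes at most 62.5 mm and 10.7 degrees, less where a joint would pass 70% of its speed; a pose out of reach is approached as far as the arm can. A call with a gripper value outside its range is refused whole. OPENING is the closure, from 0 (fully open) to 1 (shut), set as the call begins (- or left out, the last holds). The fingers move at their own pace and stop on an object; FORCE is the grip in N (left out, the last holds). Time passes only in rows, so rows that do not move let the fingers close. It gives the time, the measured TCP pose, the force, the opening and the grip force at its end, in the units of the state.
- env.get_state(): the state, without advancing time (a new reading comes with each control period).
- env.capture(name): name is "scene" or "top" or "wrist"; returns the picture (384x512x3 uint8, red, green, blue); there is no depth.
- env.get_calibration(name): a dict with "fov_y" (degrees; the focal length in pixels is half the picture's height over the tangent of half this angle, whatever the lens; pixels are square), "cx", "cy" (the principal point, pixels), "R" (3x3) and "t" (3): a world point X has camera coordinates R X + t; the wrist camera has in their place "tool_from_camera" (4x4, takes a point from camera to tool coordinates, whose origin is the TCP and whose axes are the flange's). Camera axes: x right, y down, z forward; pixel columns grow to the right and rows downward; lengths in m; the calibration is good to about 2 mm. A picture is of the moment at which its call begins: read the wrist's pose just before it. get_calibration takes no time and is no camera call.
- env.close_job(): hands the job in; it is judged then, once.
The state is a dict: "time_s": time; "joints": joint angles; "dq": joint speeds; "effort": joint torques, N m; "ee_pos": TCP position; "eef_rot": TCP orientation; "wrist_force": force on the tool from outside, world axes, zero at the start; "ft_torque": the same for the moment, N m; "width": finger opening in m; "finger_force": force on a finger pad.
Only numpy, scipy, OpenCV 4.12 (cv2) and the standard library are available. Lean on these libraries where they do the work, as an engineer would, in place of code of your own. Each camera call takes 0.05 s, during which the arm holds its last target. There are 200 camera calls.

## Working session

There is one attempt and no reset: what is moved stays moved. The work goes in short steps, Python scripts to look and compute and a shell command to move; the robot and the scene stay as the last step left them, time stands still between calls to the robot, and variables do not carry over. Pictures are saved under pics/ and viewed, at most 10 in all, crops included, and the job is handed in when it is done.

```bash
mkdir -p pics
cat > h.py <<'E'
import numpy as np,cv2
from workcell import env
from scipy.spatial.transform import Rotation as Rn
def cam(n,s=None):
    c=env.get_calibration(n)
    f=192/np.tan(np.radians(c["fov_y"])/2)
    K=np.array([[f,0,c["cx"]],[0,f,c["cy"]],[0,0,1]])
    if n=="wrist":
        s=s or env.get_state();q=s["eef_rot"]
        T=np.eye(4);T[:3,:3]=Rn.from_quat([q[1],q[2],q[3],q[0]]).as_matrix();T[:3,3]=s["ee_pos"]
        M=np.linalg.inv(T@np.array(c["tool_from_camera"]));return K,M[:3,:3],M[:3,3]
    return K,np.array(c["R"]),np.array(c["t"])
def at_z(C,uv,z):
    K,R,t=C;d=R.T@np.linalg.inv(K)@np.array([uv[0],uv[1],1.]);o=-R.T@t
    return o+d*(z-o[2])/d[2]
def tri(Cs,uvs):
    A=[];b=[]
    for (K,R,t),uv in zip(Cs,uvs):
        d=R.T@np.linalg.inv(K)@np.array([uv[0],uv[1],1.]);d/=np.linalg.norm(d);P=np.eye(3)-np.outer(d,d)
        A.append(P);b.append(P@(-R.T@t))
    X=np.linalg.lstsq(np.vstack(A),np.hstack(b),rcond=None)[0]
    return X
def proj(C,X):
    K,R,t=C;p=K@(R@np.array(X)+t);return p[:2]/p[2]
E
python3 - <<'E'
from h import *
s=env.get_state();print({k:np.round(v,3).tolist() for k,v in s.items()})
for n in ("scene","top"):
    im=env.capture(n);cv2.imwrite(f"pics/{n}0.png",cv2.resize(im[:,:,::-1],(800,600),interpolation=cv2.INTER_CUBIC))
    c=env.get_calibration(n);print(c)
print(env.get_calibration("wrist"))
E
```

```text
{'time_s': 0.0, 'joints': [1.339, 0.087, 0.175, 1.66, -0.0, 1.571], 'dq': [0.002, 0.002, -0.0, -0.0, 0.001, -0.0], 'effort': [-0.003, -52.039, 46.48, 0.016, -0.0, -0.0], 'ee_pos': [0.126, 0.535, 0.231], 'eef_rot': [-0.0, 0.116, 0.993, -0.001], 'wrist_force': [-0.124, 0.173, 0.521], 'ft_torque': [-0.012, 0.003, 0.058], 'finger_force': 0.0, 'width': 0.085}
{'fov_y': 52.592836013978896, 'cx': 262.3437905760131, 'cy': 185.43884388433386, 'R': array([[-0.56777993,  0.82307042,  0.01345496],
       [ 0.69633413,  0.48894224, -0.52540867],
       [-0.43902703, -0.28894734, -0.85074362]]), 't': array([ 0.32025855, -0.32326537,  1.12332164])}
{'fov_y': 56.19529024638034, 'cx': 255.755677626923, 'cy': 183.80718669716336, 'R': array([[ 0.0330628 , -0.99944888,  0.00296462],
       [-0.97670063, -0.0329393 , -0.21206341],
       [ 0.21204419,  0.00411586, -0.97725141]]), 't': array([-0.03902701,  0.54822824,  0.64415384])}
{'fov_y': 61.699018459004954, 'cx': 251.99323854111933, 'cy': 190.91034891459265, 'tool_from_camera': array([[ 4.25475791e-04, -9.57743703e-01, -2.87622700e-01,
         7.35286373e-02],
       [ 9.99999909e-01,  4.07021822e-04,  1.23958104e-04,
        -2.89406232e-04],
       [-1.65137861e-06, -2.87622727e-01,  9.57743790e-01,
        -1.42603643e-01],
       [ 0.00000000e+00,  0.00000000e+00,  0.00000000e+00,
         1.00000000e+00]])}
```

View pics/scene0.png

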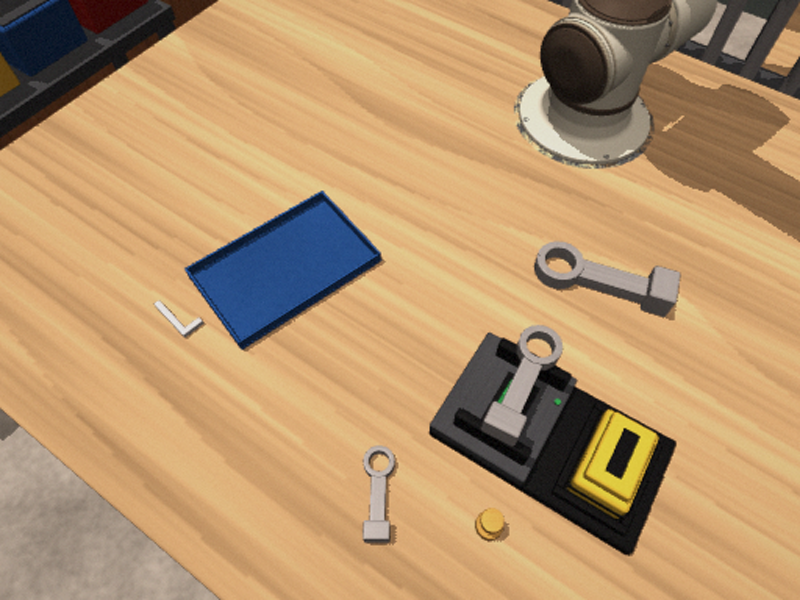

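View pics/top0.png

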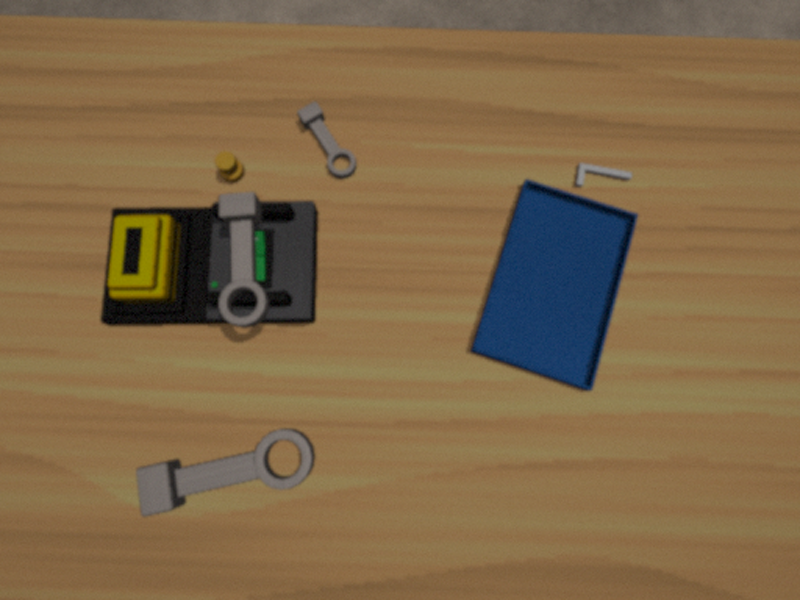

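The foot meant lies across the dock. In the scene view its ring is at about (540,346) and its block at (508,415). In the top view they are at (243,303) and (238,205). The tray is clear in both views; the larger foot near the robot and the small one beyond are decoys.

Run:
```python
from h import *
S,T=cam("scene"),cam("top")
g=1/1.5625
P={"ring":((540,346),(243,303)),"block":((508,415),(238,205)),"trayA":((322,193),(472,350)),"trayB":((381,259),(590,388)),"trayC":((243,347),(636,215)),"trayD":((187,270),(527,182)),
"bat1":((612,411),(172,214)),"bat2":((658,436),(167,299))}
for k,(a,b) in P.items():
    a=np.array(a)*g;b=np.array(b)*g;X=tri([S,T],[a,b]);print(k,X.round(4),np.linalg.norm(proj(T,X)-b).round(1))
print("ring z.097",at_z(S,np.array((540,346))*g,.097),at_z(T,np.array((243,303))*g,.097))
print("blk z.111",at_z(S,np.array((508,415))*g,.111),at_z(T,np.array((238,205))*g,.111))
for z in (.022,):
  for k in "ABCD": print(k,at_z(S,np.array(P["tray"+k][0])*g,z).round(4),at_z(T,np.array(P["tray"+k][1])*g,z).round(4))
s=env.get_state();print(Rn.from_quat(np.roll(s["eef_rot"],-1)).as_matrix().round(3))
```

```text
ring [0.5169 0.1659 0.0879] 0.7
block [0.6304 0.1778 0.1113] 1.6
trayA [ 0.4919 -0.1394  0.1467] 28.0
trayB [ 0.428  -0.2283 -0.0854] 32.8
trayC [ 0.6912 -0.3128 -0.0933] 31.1
trayD [ 0.6896 -0.2     0.1404] 24.7
bat1 [0.5936 0.2522 0.1635] 14.0
bat2 [0.5225 0.3174 0.0215] 17.3
ring z.097 [0.52128431 0.16767736 0.097     ] [0.51579022 0.16219551 0.097     ]
blk z.111 [0.62888244 0.18044387 0.111     ] [0.63170236 0.17509354 0.111     ]
A [ 0.4381 -0.261   0.022 ] [ 0.4777 -0.1164  0.022 ]
B [ 0.4882 -0.1059  0.022 ] [ 0.4344 -0.2665  0.022 ]
C [ 0.7176 -0.1751  0.022 ] [ 0.6683 -0.338   0.022 ]
D [ 0.6708 -0.3308  0.022 ] [ 0.7111 -0.1907  0.022 ]
[[-0.973  0.23  -0.   ]
 [ 0.23   0.973 -0.001]
 [-0.    -0.001 -1.   ]]
```

```bash
python3 -m inch '{"translation":[[-35,-16.6,-1],[-35,-16.6,-1],[-35,-16.6,-1],[-35,-16.6,-1],[-35,-16.6,-1],[-35,-16.6,-1],[-35,-16.6,-1],[-35,-16.6,-1],[-35,-16.6,-1],[-35,-16.6,-1],[-35,-16.6,-1],[-35,-16.6,-1],[-35,-16.6,-1],[-35,-16.6,-1],[-35,-16.6,-1],[0,0,0],[0,0,0],[0,0,0],[0,0,0]],"dr":[[0,0,0],[0,0,0],[0,0,0],[0,0,0],[0,0,0],[0,0,0],[0,0,0],[0,0,0],[0,0,0],[0,0,0],[0,0,0],[0,0,0],[0,0,0],[0,0,0],[0,0,0],[0,0,-10],[0,0,-10],[0,0,0],[0,0,0]]}' 0
python3 - <<'E'
from h import *
s=env.get_state();print({k:np.round(v,3).tolist() for k,v in s.items()})
np.save("w1.npy",np.array([s],dtype=object),allow_pickle=True)
im=env.capture("wrist");cv2.imwrite("pics/w1.png",cv2.resize(im[:,:,::-1],(800,600),interpolation=cv2.INTER_CUBIC))
E
```

```text
time_s: 2.48
ee_pos: [0.58, 0.1724, 0.2461]
eef_rot: [-0.0, -0.057, 0.998, -0.0]
wrist_force: [-0.0, 0.5, 0.1]
width: 0.0854
finger_force: 0.0
{'time_s': 2.475, 'joints': [0.289, 0.231, 0.368, 1.708, 0.0, 0.175], 'dq': [0.003, -0.003, -0.0, -0.001, 0.0, -0.013], 'effort': [-0.131, -60.462, 46.036, -0.0, -0.004, -0.065], 'ee_pos': [0.58, 0.172, 0.246], 'eef_rot': [-0.0, -0.057, 0.998, -0.0], 'wrist_force': [-0.017, 0.455, 0.133], 'ft_torque': [-0.005, 0.009, -0.003], 'finger_force': 0.0, 'width': 0.085}
```

View pics/w1.png

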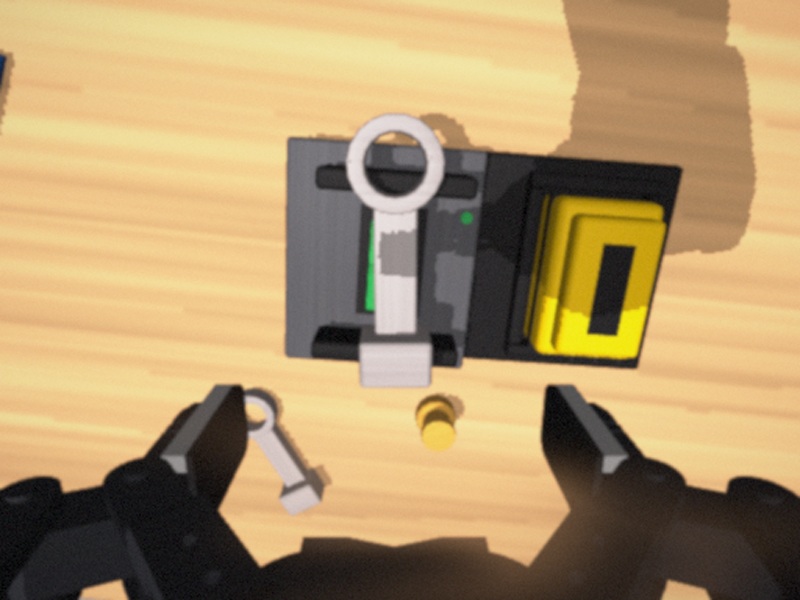

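The wrist view from above shows the ring centred at (396,164), the bar running down to the block at (396,333), and the block's far edge at row 387. The green rocker shows beside the bar. The bar is close to vertical in the picture, so the yaw is about right.

Run:
```python
from h import *
W,T,S=cam("wrist"),cam("top"),cam("scene");g=.64
f=lambda C,u,z:at_z(C,np.array(u)*g,z).round(4)
for k,u,z in (("ring",(396,164),.097),("ringnear",(396,113),.097),("bar@ring",(397.5,214),.095),("bar@block",(396,333),.095),("blk far",(395.5,387),.111),("barL",(376,270),.095),("barR",(418.5,270),.095),("railnear in",(400,194),.075),("railfar in L",(335,327),.075),("rockerfarL",(367,312),.06),("rockernearL",(373,222),.045),("deckNR",(487,152),.04),("deckNL",(289,139),.04),("deckFL",(287,356),.04)): print(k,f(W,u,z))
print("ring tri",tri([W,T,S],[np.array(u)*g for u in((396,164),(243,303),(540,346))]))
print("blkfaredge tri",tri([W,T],[np.array(u)*g for u in((395.5,387),(237,194))]))
print("bar@blk tri",tri([W,T],[np.array(u)*g for u in((396,333),(242,219))]))
```

```text
ring [0.5155 0.1662 0.097 ]
ringnear [0.4888 0.1631 0.097 ]
bar@ring [0.5434 0.1703 0.095 ]
bar@block [0.6168 0.178  0.095 ]
blk far [0.6457 0.181  0.111 ]
barL [0.5781 0.1614 0.095 ]
barR [0.5752 0.1867 0.095 ]
railnear in [0.5336 0.1708 0.075 ]
railfar in L [0.6247 0.1382 0.075 ]
rockerfarL [0.6168 0.158  0.06  ]
rockernearL [0.5569 0.1554 0.045 ]
deckNR [0.5026 0.226  0.04  ]
deckNL [0.5095 0.0944 0.04  ]
deckFL [0.665  0.1014 0.04  ]
ring tri [0.51647539 0.16606125 0.08746036]
blkfaredge tri [0.65043488 0.18138754 0.10013006]
bar@blk tri [0.62505231 0.17906008 0.07596234]
```

```bash
python3 -m inch '{"translation":[[0.8,1.5,16],[0,0,20],[0,0,20],[0,0,20],[0,0,20],[0,0,20],[0,0,20],[0,0,20],[0,0,12],[0,0,8],[0,0,0],[0,0,0]],"dr":[[0,0,0],[0,0,0],[0,0,0],[0,0,0],[0,0,0],[0,0,0],[0,0,0],[0,0,0],[0,0,0],[0,0,0],[0,0,0],[0,0,0]]}' 0 && python3 -m inch '{"translation":[[0,0,0],[0,0,0],[0,0,0],[0,0,0],[0,0,0],[0,0,0],[0,0,0],[0,0,0]],"dr":[[0,0,0],[0,0,0],[0,0,0],[0,0,0],[0,0,0],[0,0,0],[0,0,0],[0,0,0]]}' 1 70
```

```text
time_s: 4.03
ee_pos: [0.5795, 0.1738, 0.071]
eef_rot: [0.001, -0.058, 0.998, 0.0]
wrist_force: [-0.2, -0.1, -0.9]
width: 0.0851
finger_force: 0.0
time_s: 5.03
ee_pos: [0.5793, 0.1735, 0.0707]
eef_rot: [0.0, -0.059, 0.998, -0.0]
wrist_force: [-1.5, -2.6, 5.0]
width: 0.0246
finger_force: 70.4
```

```bash
python3 -m inch '{"translation":[[0,0,-5],[0,0,-8],[0,0,-12],[0,0,-15],[0,0,-15],[0,0,-15],[0,0,-15],[0,0,-15],[0,0,-10],[0,0,0],[0,0,0]],"dr":[[0,0,0],[0,0,0],[0,0,0],[0,0,0],[0,0,0],[0,0,0],[0,0,0],[0,0,0],[0,0,0],[0,0,0],[0,0,0]]}'
python3 - <<'E'
from h import *
s=env.get_state();print(s["ft_torque"],s["joints"])
im=env.capture("wrist");cv2.imwrite("pics/w2.png",cv2.resize(im[:,:,::-1],(800,600),interpolation=cv2.INTER_CUBIC))
E
```

```text
time_s: 6.4
ee_pos: [0.579, 0.1737, 0.1796]
eef_rot: [-0.0, -0.059, 0.998, -0.0]
wrist_force: [-1.7, -0.1, -6.2]
width: 0.0248
finger_force: 69.1
[0.02587947 0.01068449 0.02717734] [ 2.91468946e-01  2.06597929e-01  2.09823195e-01  1.57493063e+00
 -7.85836979e-06  1.74174999e-01]
```

View pics/w2.png

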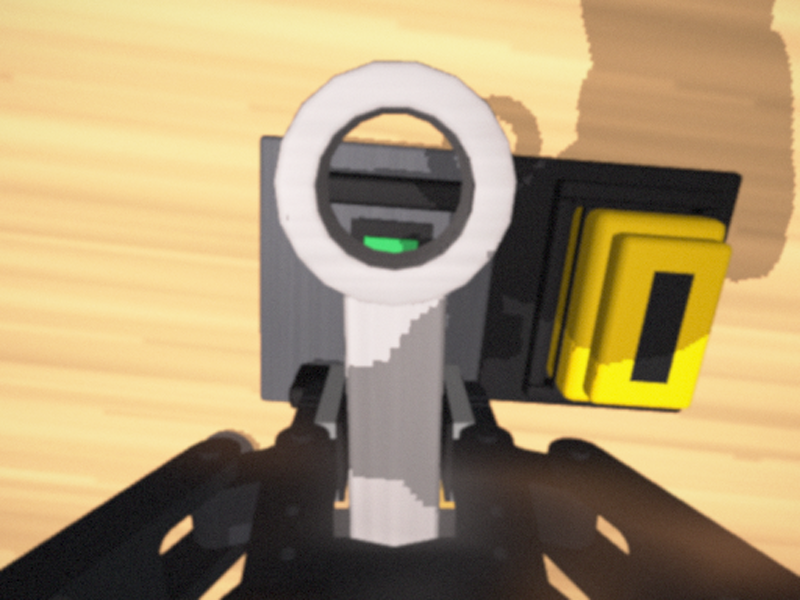

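The foot is held level in the gripper, and the ring at (396,183) shows in front of a clear rocker. The fingertips reach about 4 mm below its underside, though, so they would hit the tray floor first. I'll set it back on the rails and regrip about 8 mm higher.

```bash
python3 -m inch '{"translation":[[0,0,10],[0,0,20],[0,0,20],[0,0,20],[0,0,15],[0,0,10],[0,0,6],[0,0,4],[0,0,2],[0,0,1.5],[0,0,0],[0,0,0]],"dr":[[0,0,0],[0,0,0],[0,0,0],[0,0,0],[0,0,0],[0,0,0],[0,0,0],[0,0,0],[0,0,0],[0,0,0],[0,0,0],[0,0,0]]}'; python3 -m inch '{"translation":[[0,0,0],[0,0,0],[0,0,0],[0,0,-4],[0,0,-4],[0,0,0]],"dr":[[0,0,0],[0,0,0],[0,0,0],[0,0,0],[0,0,0],[0,0,0]]}' 0.4; python3 -m inch '{"translation":[[0,0,0],[0,0,0],[0,0,0],[0,0,0],[0,0,0],[0,0,0]],"dr":[[0,0,0],[0,0,0],[0,0,0],[0,0,0],[0,0,0],[0,0,0]]}' 1 80
```

```text
time_s: 7.95
ee_pos: [0.5792, 0.1738, 0.072]
eef_rot: [0.0, -0.059, 0.998, 0.0]
wrist_force: [0.2, 0.3, -6.0]
width: 0.0246
finger_force: 69.1
time_s: 8.7
ee_pos: [0.5794, 0.1738, 0.0804]
eef_rot: [0.0, -0.059, 0.998, 0.0]
wrist_force: [0.5, 0.3, -0.3]
width: 0.051
finger_force: 0.0
time_s: 9.45
ee_pos: [0.5791, 0.1738, 0.0801]
eef_rot: [0.0, -0.059, 0.998, 0.0]
wrist_force: [-2.0, -0.4, 4.7]
width: 0.0238
finger_force: 80.2
```

```bash
python3 -m inch '{"translation":[[0,0,-5],[0,0,-10],[0,0,-15],[0,0,-20],[0,0,-20],[0,0,-20],[0,0,-15],[0,0,-5],[0,0,0]],"dr":[[0,0,0],[0,0,0],[0,0,0],[0,0,0],[0,0,0],[0,0,0],[0,0,0],[0,0,0],[0,0,0]]}'; python3 -m inch '{"translation":[[1,-10,0],[2,-20,0],[2.4,-25,0],[2.4,-25,0],[2.4,-25,0],[2.4,-25,0],[2.4,-25,0],[2.4,-25,0],[2.4,-25,0],[2.4,-25,0],[2.4,-25,0],[2.4,-25,0],[2.4,-25,0],[2.4,-25,0],[2.4,-25,0],[2.4,-25,0],[2,-12,0],[2,-6,0]],"dr":[[0,0,0],[0,0,0],[0,0,0],[0,0,0],[0,0,0],[0,0,0],[0,0,0],[0,0,0],[0,0,0],[0,0,0],[0,0,0],[0,0,0],[0,0,0],[0,0,0],[0,0,0],[0,0,0],[0,0,0],[0,0,0]]}'; python3 -m inch '{"translation":[[0,0,0],[0,0,0],[0,0,0],[0,0,0],[0,0,0],[0,0,0]],"dr":[[0,0,6],[0,0,6],[0,0,6],[0,0,5.8],[0,0,0],[0,0,0]]}'
python3 - <<'E'
from h import *
s=env.get_state();print(s["ft_torque"],s["joints"])
im=env.capture("wrist");cv2.imwrite("pics/w3.png",cv2.resize(im[:,:,::-1],(800,600),interpolation=cv2.INTER_CUBIC))
im=env.capture("top");cv2.imwrite("pics/t3.png",cv2.resize(im[:,:,::-1],(800,600),interpolation=cv2.INTER_CUBIC))
E
```

```text
time_s: 10.58
ee_pos: [0.5792, 0.1738, 0.1897]
eef_rot: [-0.0, -0.059, 0.998, 0.0]
wrist_force: [-0.3, -0.8, -6.4]
width: 0.024
finger_force: 78.9
time_s: 12.82
ee_pos: [0.5848, -0.2272, 0.1895]
eef_rot: [-0.0, -0.058, 0.998, 0.0]
wrist_force: [-0.7, -0.7, -6.0]
width: 0.0237
finger_force: 79.2
time_s: 13.58
ee_pos: [0.5853, -0.226, 0.1898]
eef_rot: [-0.0, 0.147, 0.989, 0.0]
wrist_force: [0.3, -0.5, -6.9]
width: 0.0239
finger_force: 79.2
[ 0.00553613 -0.02327432  0.00380296] [-3.68553310e-01  2.65413891e-01  2.99384493e-01  1.60484376e+00
  3.30704208e-05 -7.30036523e-02]
```

View pics/w3.png

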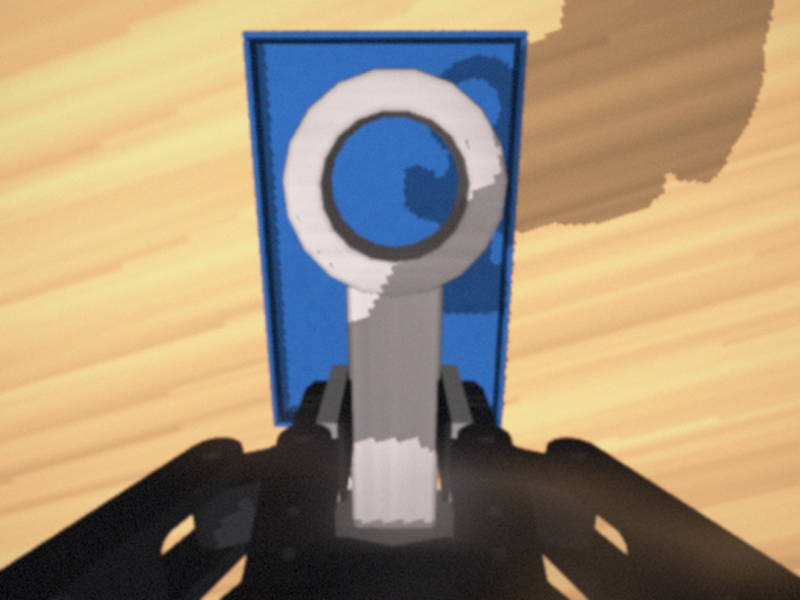

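View pics/t3.png

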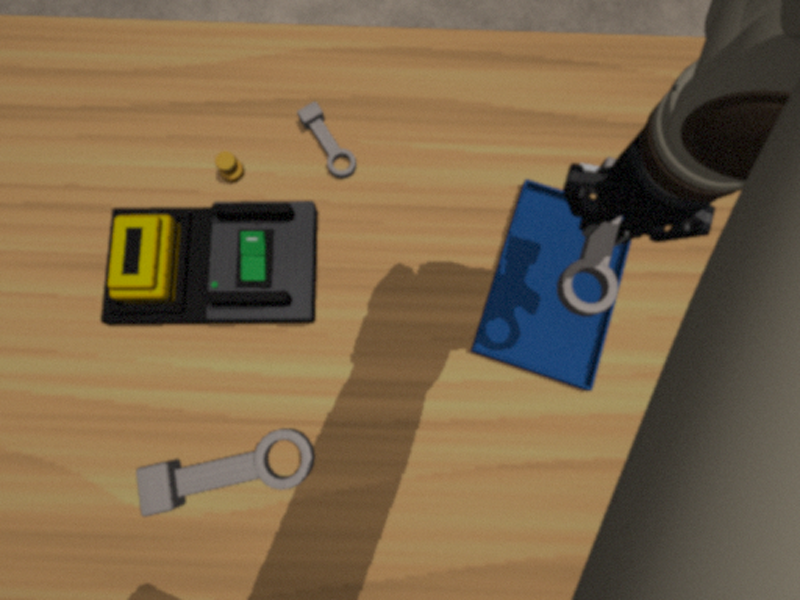

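The wrist view shows the tray centred under the foot and parallel to it, with rim corners at (245,32), (527,32), (275,425) and (500,425). In the top view the rocker is clear, with its white bar near (253,239), and the battery is still seated.

Run:
```python
from h import *
W,T=cam("wrist"),cam("top");g=.64
c=[at_z(W,np.array(u)*g,.022) for u in((245,32),(527,32),(500,425),(275,425))]
print(np.round(c,4),np.mean(c,0)); n=(c[0]+c[1])/2;f=(c[2]+c[3])/2;d=f-n;print("len",np.linalg.norm(d),np.degrees(np.arctan2(d[1],d[0])))
q=np.array((253,239))*g;print("bar",at_z(T,q,.061))
s=env.get_state();x=np.roll(s["eef_rot"],-1);print(Rn.from_quat(x).as_matrix().round(3))
```

```text
[[ 0.4319 -0.2662  0.022 ]
 [ 0.4777 -0.116   0.022 ]
 [ 0.7141 -0.1881  0.022 ]
 [ 0.6683 -0.3384  0.022 ]] [ 0.57302091 -0.22716502  0.022     ]
len 0.2471336246432763 -16.972600067474968
bar [0.60508021 0.16743455 0.061     ]
[[-0.956  0.292  0.   ]
 [ 0.292  0.956  0.   ]
 [ 0.     0.    -1.   ]]
```

```bash
python3 -m inch '{"translation":[[0,-4.5,8],[0,0,16],[0,0,20],[0,0,20],[0,0,20],[0,0,20],[0,0,20],[0,0,20],[0,0,14],[0,0,8],[0,0,5],[0,0,3],[0,0,2],[0,0,0],[0,0,0]],"dr":[[0,0,0],[0,0,0],[0,0,0],[0,0,0],[0,0,0],[0,0,0],[0,0,0],[0,0,0],[0,0,0],[0,0,0],[0,0,0],[0,0,0],[0,0,0],[0,0,0],[0,0,0]]}'; python3 -m inch '{"translation":[[0,0,1],[0,0,1],[0,0,1],[0,0,0]],"dr":[[0,0,0],[0,0,0],[0,0,0],[0,0,0]]}'
```

```text
time_s: 15.55
ee_pos: [0.5842, -0.2307, 0.0141]
eef_rot: [0.0, 0.149, 0.989, -0.0]
wrist_force: [0.3, 0.5, -6.4]
width: 0.0239
finger_force: 79.3
time_s: 16.05
ee_pos: [0.584, -0.2306, 0.0107]
eef_rot: [-0.0, 0.149, 0.989, 0.0]
wrist_force: [-0.5, 0.1, -6.9]
width: 0.0238
finger_force: 79.3
```

```bash
for i in 1 2 3 4 5 6; do :; done; python3 -m inch '{"translation":[[0,0,1],[0,0,0.5],[0,0,0]],"dr":[[0,0,0],[0,0,0],[0,0,0]]}' ; python3 -m inch '{"translation":[[0,0,0.7],[0,0,0],[0,0,0]],"dr":[[0,0,0],[0,0,0],[0,0,0]]}'
```

```text
time_s: 16.42
ee_pos: [0.584, -0.2306, 0.0092]
eef_rot: [-0.0, 0.149, 0.989, 0.0]
wrist_force: [-0.1, 0.5, -6.5]
width: 0.0243
finger_force: 79.3
time_s: 16.8
ee_pos: [0.5841, -0.2306, 0.0091]
eef_rot: [0.0, 0.149, 0.989, -0.0]
wrist_force: [-2.9, 1.3, -0.2]
width: 0.0242
finger_force: 80.0
```

The wrist force has dropped to zero, so the foot is resting on the tray floor. I'll release it and rise.

```bash
python3 -m inch '{"translation":[[0,0,0],[0,0,0],[0,0,0],[0,0,0],[0,0,-5],[0,0,-10],[0,0,-20],[0,0,-30],[0,0,-30],[0,0,-30],[0,0,-25],[0,0,-10],[0,0,0]],"dr":[[0,0,0],[0,0,0],[0,0,0],[0,0,0],[0,0,0],[0,0,0],[0,0,0],[0,0,0],[0,0,0],[0,0,0],[0,0,0],[0,0,0],[0,0,0]]}' 0.35
python3 - <<'E'
from h import *
im=env.capture("wrist");cv2.imwrite("pics/w4.png",cv2.resize(im[:,:,::-1],(800,600),interpolation=cv2.INTER_CUBIC))
E
```

```text
time_s: 18.42
ee_pos: [0.5843, -0.2307, 0.1695]
eef_rot: [0.001, 0.149, 0.989, -0.0]
wrist_force: [0.3, -0.2, 0.1]
width: 0.0557
finger_force: 0.0
```

View pics/w4.png

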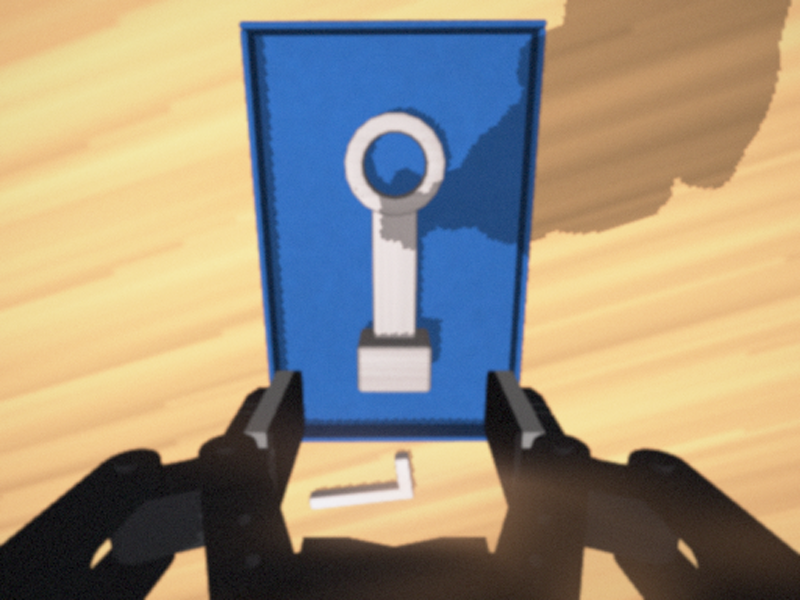

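The foot lies flat in the tray, upright and aligned: ring at (395,163), block at (395,368). Now I'll shut the gripper and go to the rocker.

```bash
python3 -m inch '{"translation":[[3,12,-1],[6,24,-1],[6,24,-1],[6,24,-1],[6,24,-1],[6,24,-1],[6,24,-1],[6,24,-1],[6,24,-1],[6,24,-1],[6,24,-1],[6,24,-1],[6,24,-1],[6,24,-1],[6,24,-1],[6,24,-1],[3.5,14.5,-1]],"dr":[[0,0,0],[0,0,0],[0,0,0],[0,0,0],[0,0,0],[0,0,0],[0,0,0],[0,0,0],[0,0,0],[0,0,0],[0,0,0],[0,0,0],[0,0,0],[0,0,0],[0,0,0],[0,0,0],[0,0,0]]}' 1 60; python3 -m inch '{"translation":[[0,0,0],[0,0,0],[0,0,0],[0,0,0],[0,0,0],[0,0,0]],"dr":[[0,0,-5],[0,0,-5],[0,0,-5],[0,0,-4.8],[0,0,0],[0,0,0]]}'
python3 - <<'E'
from h import *
im=env.capture("wrist");cv2.imwrite("pics/w5.png",cv2.resize(im[:,:,::-1],(800,600),interpolation=cv2.INTER_CUBIC))
E
```

```text
time_s: 20.6
ee_pos: [0.6047, 0.1688, 0.1848]
eef_rot: [-0.001, 0.148, 0.989, -0.0]
wrist_force: [0.1, -0.2, -0.1]
width: -0.0
finger_force: 0.0
time_s: 21.35
ee_pos: [0.6052, 0.1672, 0.1854]
eef_rot: [-0.0, -0.023, 1.0, -0.0]
wrist_force: [1.4, 0.6, 0.9]
width: -0.0001
finger_force: 0.0
```

View pics/w5.png

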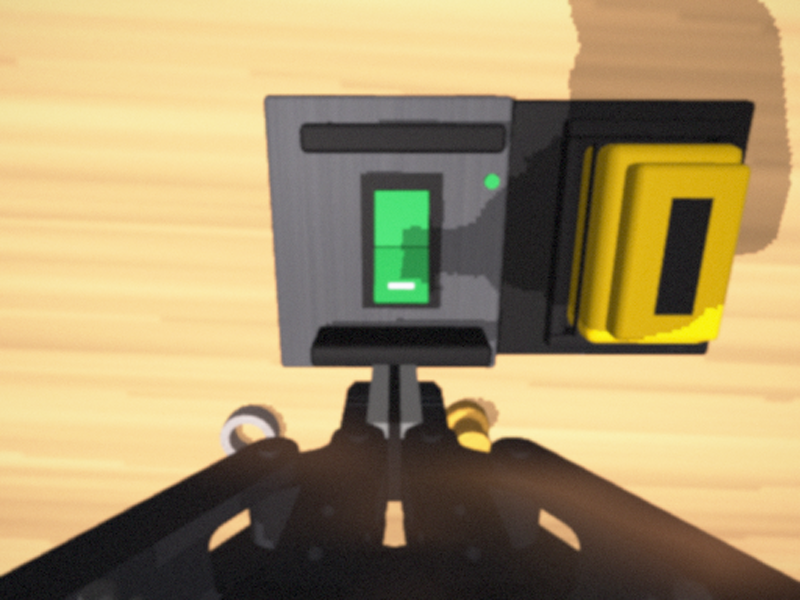

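The white bar is at (401,286) and the rocker's long sides run parallel to the tool's x axis. The rails at rows 138 and 345 are clear of the press point.

Run:
```python
from h import *
W,T=cam("wrist"),cam("top");g=.64
print(at_z(W,np.array((401,286))*g,.061),tri([W,T],[np.array(u)*g for u in((401,286),(253,239))]))
print(env.get_state()["ee_pos"])
```

```text
[0.60452855 0.17100188 0.061     ] [0.60879381 0.17134207 0.04703877]
[0.60521251 0.16720582 0.18545873]
```

```bash
python3 -m inch '{"translation":[[-4,2.5,10],[0,0,20],[0,0,25],[0,0,25],[0,0,20],[0,0,10],[0,0,5],[0,0,2],[0,0,2],[0,0,2],[0,0,0],[0,0,0]],"dr":[[0,0,0],[0,0,0],[0,0,0],[0,0,0],[0,0,0],[0,0,0],[0,0,0],[0,0,0],[0,0,0],[0,0,0],[0,0,0],[0,0,0]]}'; python3 -m inch '{"translation":[[0,0,2],[0,0,2],[0,0,2],[0,0,2],[0,0,1],[0,0,1],[0,0,0]],"dr":[[0,0,0],[0,0,0],[0,0,0],[0,0,0],[0,0,0],[0,0,0],[0,0,0]]}'
```

```text
time_s: 22.9
ee_pos: [0.6093, 0.1699, 0.0648]
eef_rot: [0.0, -0.024, 1.0, 0.0]
wrist_force: [-0.2, -0.4, -0.4]
width: -0.0004
finger_force: 0.0
time_s: 23.78
ee_pos: [0.609, 0.1699, 0.0544]
eef_rot: [-0.0, -0.024, 1.0, -0.0]
wrist_force: [0.5, -0.1, 0.6]
width: -0.0001
finger_force: 0.4
```

```bash
python3 -m inch '{"translation":[[0,0,1],[0,0,1],[0,0,1],[0,0,0]],"dr":[[0,0,0],[0,0,0],[0,0,0],[0,0,0]]}'; python3 -m inch '{"translation":[[0,0,1],[0,0,0.5],[0,0,0]],"dr":[[0,0,0],[0,0,0],[0,0,0]]}'
```

```text
time_s: 24.28
ee_pos: [0.6091, 0.1699, 0.0515]
eef_rot: [-0.0, -0.024, 1.0, -0.0]
wrist_force: [0.4, -0.1, 1.6]
width: 0.0
finger_force: 0.7
time_s: 24.65
ee_pos: [0.6091, 0.1699, 0.05]
eef_rot: [-0.0, -0.024, 1.0, 0.0]
wrist_force: [-0.8, 0.2, 2.9]
width: 0.0002
finger_force: 1.2
```

```bash
python3 -m inch '{"translation":[[0,0,1],[0,0,0.5],[0,0,0]],"dr":[[0,0,0],[0,0,0],[0,0,0]]}'; python3 -m inch '{"translation":[[0,0,0.7],[0,0,0],[0,0,0]],"dr":[[0,0,0],[0,0,0],[0,0,0]]}';  python3 -m inch '{"translation":[[0,0,0.6],[0,0,0],[0,0,0]],"dr":[[0,0,0],[0,0,0],[0,0,0]]}'
```

```text
time_s: 25.02
ee_pos: [0.6092, 0.1699, 0.0485]
eef_rot: [-0.0, -0.024, 1.0, -0.0]
wrist_force: [-0.9, 0.5, 3.2]
width: 0.0001
finger_force: 1.1
time_s: 25.4
ee_pos: [0.6092, 0.1699, 0.0483]
eef_rot: [0.0, -0.024, 1.0, 0.0]
wrist_force: [-3.6, -0.1, 5.7]
width: 0.0
finger_force: 2.9
time_s: 25.78
ee_pos: [0.6092, 0.1699, 0.0482]
eef_rot: [0.0, -0.024, 1.0, 0.0]
wrist_force: [-4.6, -0.9, 9.9]
width: 0.0
finger_force: 4.3
```

The force is rising with no further travel, so it is at the hard stop. One small extra push, then I'll retreat and look.

```bash
python3 -m inch '{"translation":[[0,0,0.8],[0,0,0],[0,0,0]],"dr":[[0,0,0],[0,0,0],[0,0,0]]}'; python3 -m inch '{"translation":[[0,0,-5],[0,0,-10],[0,0,-20],[0,0,-30],[0,0,-30],[0,0,-20],[0,0,-15],[0,0,-5],[0,0,0],[0,0,0]],"dr":[[0,0,0],[0,0,0],[0,0,0],[0,0,0],[0,0,0],[0,0,0],[0,0,0],[0,0,0],[0,0,0],[0,0,0]]}'
python3 - <<'E'
from h import *
a=env.capture("wrist");b=env.capture("scene")
a=cv2.resize(a[40:250,150:450],(400,280));b=cv2.resize(b[100:340,100:450],(400,274))
cv2.imwrite("pics/fin.png",np.vstack([a,b])[:,:,::-1])
E
```

```text
time_s: 26.15
ee_pos: [0.6093, 0.17, 0.0481]
eef_rot: [0.001, -0.024, 1.0, 0.0]
wrist_force: [-7.9, -1.4, 13.5]
width: -0.0001
finger_force: 6.2
time_s: 27.4
ee_pos: [0.6089, 0.1698, 0.1805]
eef_rot: [-0.001, -0.024, 1.0, -0.0]
wrist_force: [-0.5, -0.5, -0.0]
width: 0.0001
finger_force: 0.0
```

View pics/fin.png

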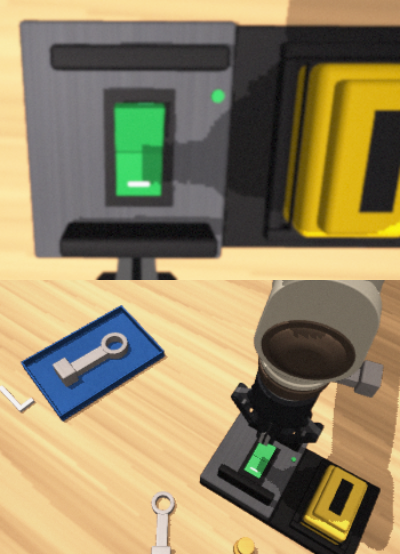

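The rocker's near end now looks wider (raised) and its far end narrower (down). The foot lies flat in the tray and the battery is still in the dock.

```bash
python3 -c "
from workcell import env
print(env.close_job())"
```

```text
the job is handed in; nothing more can be done
None
```

The job is handed in at about 27.5 s of the 53 s allowed: the reaction foot is flat and the same way up in the blue tray, the far end of the green rocker is pressed down to its hard stop, and the battery is still in the dock.

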